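# Park the bushing caddy and cam-lock the stop

## Robot

A 6-joint arm with a two-finger parallel gripper is mounted at the origin on the work surface. World frame = base frame: x ahead of the robot, y to its left, z up, the work surface at z = 0. Lengths are in m, angles in rad, forces in N, time in s.
With the tool pointing down it reaches from about 0.425 to 0.95 m from the base axis. Payload 3.5 kg.
Tool frame: the origin (TCP) lies at the very end of the fingers, on their centre line; the grasp point (between the pads) lies 19 mm behind it (grip_depth is the distance from the TCP to the grasp point, in m); x points along the fingers, z is the direction in which the jaws open and shut, and the axes are right-handed (so a half turn about x gives the same grasp; the last joint's range is limited). The gripper opens to 85 mm and grips with 20 to 120 N. Pads are 22 mm wide; open, the fingers measure 114 mm over their backs; the gripper's body (76 mm by 85 mm) begins 54 mm behind the grasp point. The pads swing forward as they close: fully open they stand 13 mm farther back than shut.
Start: joints at [1.134, 0.286, 1.577, -0, 1.279, -0.15], TCP at [0.191, 0.647, 0.211] pointing down, gripper open.
Joint ranges: [-2.77, 2.77], [-0.9, 2.22], [0.21, 2.48], [-1.53, 4.67], [0.24, 2.81], [-2.84, 2.84]. Speed limits (rad/s): [2.79, 2.79, 3.14, 3.14, 3.14, 3.14].

## Interface

Orientations are given as a unit quaternion [x, y, z, w].
In Python, from plant import get_state, read_camera, calibration, sign_off, recognise, grip_depth gives the robot as it stands. The module is installed in compiled form; this text tells all that it offers.
- The arm moves only by the tool servo_tool, never from a script. Its argument "deltas" is a list that holds one entry, the list of rows, each a list of 4 numbers: the shift along the world's x, y, z scaled (see below), then the turn about the world's z scaled (see below). In form: [[[tx, ty, tz, spin], ...]]. A call has exactly 5 rows; each row is the pose to reach, as a shift and turn from the pose commanded when the call began; what a row does not reach only later rows make up. The controller multiplies each number of a shift by 10 cm and each number of a turn by 90 degrees. A row lasts 1/10 s, in which the tool goes at most 50 mm and 8.59 degrees, less where a joint would pass 70% of its speed; a pose out of reach is approached as far as the arm can. A call with a number of a shift or a turn outside -1 to 1 is refused whole. A call with a gripper value outside its range is refused whole. "claw" is the gripper's target within -1 to 1 (fully open at 1, half-way at 0, shut at -1), set as the call begins (left out, the last holds). The fingers move at their own pace and stop on an object; "force" is the grip in N (left out, the last holds). Time passes only in rows, so rows that repeat a pose let the fingers close, or fill a call up. It gives the time, the measured TCP pose, the force and the opening at its end, in the units of the state.
- get_state(): the state, without advancing time (a new reading comes with each control period).
- read_camera(name): name is "side" or "top"; returns the picture (400x640x3 uint8, blue, green, red); there is no depth.
- calibration(name): a dict with "intrinsics" (3x3 intrinsics, pixels), "R" (3x3) and "t" (3): a world point X has camera coordinates R X + t. Camera axes: x right, y down, z forward; pixel columns grow to the right and rows downward; lengths in m; the calibration is good to about 2 mm. A picture is of the moment at which its call begins. calibration takes no time and is no camera call.
- sign_off(): hands the job in, once; it reports no verdict.
Trained networks look in the newest picture that a camera, given by its name, has taken for a name from the list of things; names that differ only in an ending like _2 or _b are one class to them, and where a whole thing is asked for, a point or a joint stands for the part that bears it (a point fixed in the world has none). Each returns a list of dicts, best first, with "p" (0 to 1); they miss things now and then, are a little off and sometimes report something else, mostly with a low value. They report only what shows in the picture. A call takes as long as a camera call. They do not tell look-alikes from the thing itself.
- recognise(camera, query): "at" ([x, y, z] in m, in world coordinates, good to about 4 mm: the middle of the surface that is visible of it).
The state is a dict: "time": time; "qpos": joint angles; "dq": joint speeds; "joint_efforts": joint torques, N m; "eef_pos": TCP position; "tcp_rot": TCP orientation; "contact_force": force on the tool from outside, world axes, zero at the start; "wrist_torque": the same for the moment, N m; "opening": opening from 0.0 (shut) to 1.0 (fully open).
Only numpy, scipy, OpenCV 4.12 (cv2) and the standard library are available. Lean on these libraries where they do the work, as an engineer would, in place of code of your own. Each camera call takes 0.05 s, during which the arm holds its last target. There are 200 camera calls.

## Task

Carry the plywood caddy of brass bushings level, without spilling it, to the aluminium fence and set it down on the bench with its long side against the fence and its end against the wooden end block. Then slide the black stop along the rail until it is snug against the caddy, and flip its red cam lever fully down towards the robot so that the stop is clamped. Do not drop the caddy, and leave the other things on the bench where they are.

Things in the scene. Friction and masses are not known exactly. Their poses are not given: they have to be found in the camera images.
- fence: Aluminium fence fixed on the bench: 40 mm deep, 50 mm high, 420 mm long along its own y (from y = -180 to +240 mm), yellow scale strip on top. Origin: on the bench surface, on the front face (towards the robot). x points away from the robot through the fence, y along it to the robot's left, z up.
- end_face (a point): Centre of the stopping face of the wooden end block fixed at the fence's right end: at fence x = -45, y = -150 mm, 25 mm up; the face looks to fence +y. The block is 50 mm high, reaches from 0 to 90 mm in front of the fence face, and is 30 mm thick. Axes as the fence's.
- caddy_home (a point): Where the caddy's centre belongs (47.5 mm above the bench; fence x = -60, y = -75 mm), the caddy's y axis along the fence's y, either way round. Axes as the fence's.
- stop (a joint): Travel of the black sliding stop, m: 0 at the left end, growing towards the end block (fence -y), at most 0.18. Its butting face is at fence y = 0.16 - value, so it meets the caddy at home (end at fence y = 0) at 0.16. Starts between 0 and 0.08. With the lever open about 2.5 N slides it and it stays where left; with the lever down it is clamped.
- stop_face (a point): Centre of the stop's metal butting face (looks to fence -y), 36 mm above the bench. The stop's arm in front of the fence is a block 64 mm long in y, from 2 to 87 mm in front of the fence face, and from 12 to 60 mm above the bench. Axes as the fence's.
- stop_push (a point): Centre of the stop's other, left end face (looks to fence +y), 36 mm above the bench, 64 mm from the butting face: push here towards fence -y to slide the stop. Axes as the fence's.
- lever (a joint): Angle of the red cam lever on the stop, rad: 0 is upright but leaning 0.2 away from the robot (fence +x); grows as it swings over towards the robot (fence -x) and down; 1.77, its end stop, is level, pointing to fence -x, clamped. Starts at 0 to 0.45, stays where left. About 1 N at the tip moves it; from about 1.2 the cam bites and it needs a press of about 5 N at the tip.
- lever_hinge (a point): Hinge axis of the lever (parallel to fence y), 72 mm above the bench, 20 mm behind the fence's front face, in the middle of the stop (32 mm from the butting face).
- lever_tip (a point): End of the lever, on its centre line, 95 mm from the hinge. The bar is 10 mm thick and 16 mm wide along fence y, with a paddle 26 mm wide over the last 36 mm.
- caddy_center (a point): Centre of the plywood caddy, 47.5 mm above its underside. Open tray 150 mm long (own y), 120 mm wide (own x), 6 mm walls 40 mm high. On its middle a dark carrying bar along y, 14 mm wide in x, 110 mm long, 70 to 95 mm above the underside (bar centre 35 mm above this point), open for fingers from 50 to 70 mm between posts at y = +-48 mm. About 0.45 kg.
- caddy: The same caddy; origin at the centre of its underside, axes as at caddy_center. It starts on the left or the right side of the bench.
- bushing0_center (a point): Centre of a loose brass guide bushing standing in one lane of the caddy: flange 40 mm across, 24 mm high, 60 g. To stay in the caddy.
- bushing1_center (a point): Centre of the other brass guide bushing, in the other lane, same flange and height. To stay in the caddy.
- offcut: Bystander: black-faced plywood offcut 90 x 140 x 18 mm (x, y, z), lying on the bench on the side where the caddy is not. Origin at the centre of its underside.
- base_plate: Bystander: round grey router base plate with slots, 140 mm across, 8 mm thick, flat on the bench. Origin at the centre of its underside.
- glue: Bystander: yellow bottle with an orange cap, 56 mm across, 150 mm high. Origin at the centre of its underside.
Not all that is in view belongs to the job. Of the things shaped like the caddy, the wooden one is meant.

How it is judged:
On the way, in this order (a step that is already met when the one before it is completed fails the run):
1. the caddy stands on the bench in its place between the end block and the stop (within about 35 mm), with the lever still open (x of caddy_center in the frame of fence between -0.1 and -0.05 m and y of caddy_center in the frame of fence between -0.09 and -0.04 m and height (world z) of caddy_center below 0.053 m and angle between caddy_center's own z axis and vertical below 0.06 rad and value of joint lever below 1 rad), for 0.2 s.
2. the stop has been slid up snug to the caddy, which is against the end block, with the lever not yet clamped (value of joint stop above 0.156 m and y of caddy_center in the frame of fence below -0.07 m and value of joint lever below 1.2 rad), for 0.1 s.
At the end, for the whole second after the job is handed in: Caddy upright on the bench, long side within 10 mm of the fence and square to it (0.06 rad), end within 5 mm of the end block; stop snug against it (travel above 0.156: under 4 mm of play); red lever fully down (above 1.62 of 1.77 rad); both bushings in the caddy (x of caddy_center in the frame of fence between -0.07 and -0.056 m and y of caddy_center in the frame of fence between -0.081 and -0.07 m and angle between the y axis of caddy_center and the y axis of fence, either way round below 0.06 rad and height (world z) of caddy_center below 0.053 m and angle between caddy_center's own z axis and vertical below 0.04 rad and value of joint stop above 0.156 m and value of joint lever above 1.62 rad and x of bushing0_center in the frame of caddy_center between -0.06 and 0.06 m and y of bushing0_center in the frame of caddy_center between -0.075 and 0.075 m and z of each of bushing0_center, bushing1_center in the frame of caddy_center below 0 m and x of bushing1_center in the frame of caddy_center between -0.06 and 0.06 m and y of bushing1_center in the frame of caddy_center between -0.075 and 0.075 m); the robot touches nothing.
It fails at once if the caddy is tipped more than 0.35 rad (angle between caddy_center's own z axis and vertical above 0.35 rad).
It fails at once if the caddy is let go and falls while its underside is more than 30 mm above the bench (height (world z) of caddy_center above 0.0775 m and contact force between caddy and the fingers below 0.05 N).
It fails at once if a bystander (offcut, base plate or bottle) is moved more than 40 mm (distance of any of offcut, base_plate, glue from where it was at the start of the episode above 0.04 m).
It also fails if it takes over 72 s, if anything falls off the work surface, if the arm or the gripper's body presses on something with over 40 N, if the wrist force passes 120 N, or if a joint passes its speed limit or range.

## Working session

There is one attempt and no reset: what is moved stays moved. The work goes in short steps, Python scripts to look and compute and a tool call to move; the robot and the scene stay as the last step left them, time stands still between calls to the robot, and variables do not carry over. Pictures are saved under pics/ and viewed, about 8 in all and at most 12, crops included, and the job is handed in when it is done.

Besides the shell and the picture viewer there is one more tool, called after "Emit:" by a JSON object that holds its "name" and its "arguments". servo_tool: Moves the arm, as the interface text tells. Its arguments: {"type":"object","properties":{"deltas":{"type":"array"},"claw":{"type":"number"},"force":{"type":"number"}},"required":["deltas"]}

```bash
mkdir -p pics; python3 - <<'E'
from plant import *
import cv2,numpy as np
s=get_state();print({k:np.round(v,3).tolist() for k,v in s.items()},grip_depth)
for c in("top","side"):
    cv2.imwrite(f"pics/{c}0.png",read_camera(c))
    for q in["caddy","fence","stop_face","lever_tip","lever_hinge","end_face","stop_push","bushing0_center","offcut","base_plate","glue"]:
        try:print(c,q,[(round(d["p"],2),np.round(d["at"],3).tolist()) for d in recognise(c,q)[:3]])
        except Exception as e:print(c,q,e)
E
```

```text
{'time': 0.0, 'qpos': [1.134, 0.287, 1.578, -0.0, 1.279, -0.15], 'dq': [-0.0, 0.001, 0.001, 0.001, 0.002, 0.0], 'joint_efforts': [-0.0, -40.598, -29.263, -0.0, 0.006, 0.0], 'eef_pos': [0.191, 0.647, 0.21], 'tcp_rot': [-0.424, 0.567, 0.423, 0.566], 'contact_force': [-0.269, 0.116, 0.37], 'wrist_torque': [0.044, 0.012, -0.016], 'opening': 1.002} 0.0187
top caddy [(0.8, [0.163, 0.312, 0.017]), (0.76, [0.819, 0.015, 0.007]), (0.74, [0.371, 0.324, 0.007])]
top fence [(0.56, [0.576, 0.056, 0.051])]
top stop_face [(0.97, [0.56, 0.149, 0.062]), (0.43, [0.402, 0.311, 0.009])]
top lever_tip [(0.72, [0.602, 0.145, 0.091]), (0.4, [0.399, 0.312, 0.009])]
top lever_hinge [(0.44, [0.608, 0.145, 0.086]), (0.34, [0.567, 0.153, 0.061]), (0.29, [0.35, 0.346, 0.01])]
top end_face [(0.67, [0.58, 0.057, 0.046])]
top stop_push [(0.76, [0.564, 0.146, 0.063]), (0.57, [0.583, 0.057, 0.048])]
top bushing0_center [(0.71, [0.35, 0.345, 0.012])]
top offcut [(0.64, [0.433, -0.313, 0.021])]
top base_plate [(0.93, [0.608, 0.404, 0.009]), (0.65, [0.569, 0.151, 0.06])]
top glue [(0.87, [0.567, -0.37, 0.1])]
side caddy [(0.85, [0.208, 0.312, 0.039]), (0.63, [0.795, 0.012, 0.032]), (0.59, [0.366, 0.302, 0.034])]
side fence [(0.89, [0.567, 0.001, 0.054])]
side stop_face [(0.77, [0.562, 0.143, 0.06])]
side lever_tip [(0.45, [0.601, 0.149, 0.113])]
side lever_hinge [(0.63, [0.6, 0.145, 0.116]), (0.52, [0.366, 0.304, 0.035])]
side end_face [(0.75, [0.568, 0.0, 0.051])]
side stop_push [(0.88, [0.555, 0.141, 0.06])]
side bushing0_center [(0.49, [0.343, 0.344, 0.017])]
side offcut [(0.71, [0.426, -0.323, 0.019])]
side base_plate [(0.62, [0.605, 0.394, 0.008]), (0.61, [0.557, 0.143, 0.068])]
side glue [(0.89, [0.554, -0.389, 0.082])]
```

View pics/top0.png

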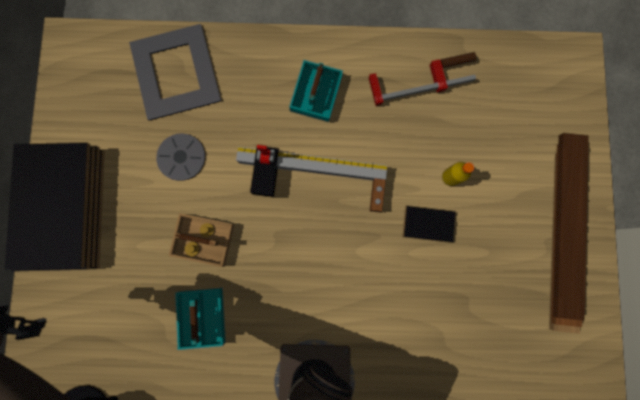

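View pics/side0.png

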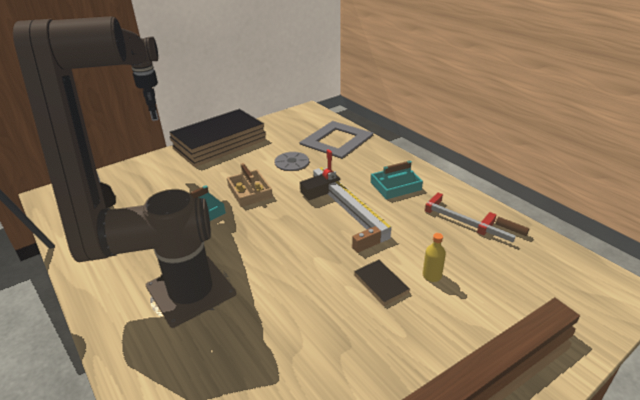

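The top view shows the wooden caddy at about (205,240), with teal decoys at (200,318) and (320,90). The fence runs from (237,158) to (387,173), the end block is at (377,195) and the stop at (265,170). In the side view the lever stands upright at (330,160). I'll zoom in to measure.

```bash
python3 - <<'E'
import cv2
i=cv2.imread("pics/top0.png")[135:275,160:400]
i=cv2.convertScaleAbs(i,alpha=1.5)
i=cv2.resize(i,None,fx=3.3,fy=3.3,interpolation=cv2.INTER_CUBIC);cv2.imwrite("pics/crop0.png",i);print(i.shape)
from plant import *
for c in("top","side"):
    k=calibration(c);print(c,k["intrinsics"],(-k["R"].T@k["t"]))
E
```

```text
(462, 792, 3)
top [[427.99012832   0.         316.32360917]
 [  0.         427.99012832 194.63441641]
 [  0.           0.           1.        ]] [0.34671378 0.00812007 1.22309719]
side [[466.53987048   0.         328.88825714]
 [  0.         466.53987048 188.82804835]
 [  0.           0.           1.        ]] [-0.24321872 -0.97684213  0.9703961 ]
```

View pics/crop0.png

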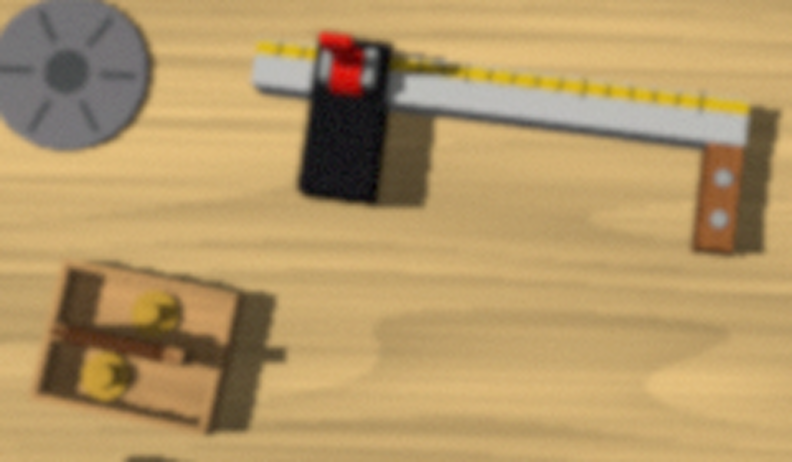

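```bash
cat >h.py <<'E'
import numpy as np,cv2
from plant import *
def ray(c,uv,z):
    k=calibration(c);d=k["R"].T@np.linalg.inv(k["intrinsics"])@np.array([*uv,1.]);o=-k["R"].T@k["t"]
    return (o+d*(z-o[2])/d[2])
def proj(c,X):
    k=calibration(c);p=k["intrinsics"]@(k["R"]@np.asarray(X,float)+k["t"]);return p[:2]/p[2]
E
python3 - <<'E'
from h import *
f=lambda u,v,z:ray("top",((u+.5)/3.3-.5+160,(v+.5)/3.3-.5+135),z).round(4)
for n,u,v,z in[("fFL",254,88,.05),("fFR",747,146,.05),("fBL",256,42,.05),("fBR",748,104,.05),("ebF",706,148,.05),("ebB",697,248,.05),("ebBr",737,252,.05),
 ("c1",68,264,.04),("c2",240,292,.04),("c3",212,430,.04),("c4",38,395,.04),("sF",390,45,.06),("sB",380,200,.06),("sBl",301,192,.06),("b0",158,311,.03),("b1",107,376,.03),("barR",185,356,.095),("barL",55,330,.095),("tip",330,42,.16)]:
    print(n,f(u,v,z))
E
```

```text
fFL [0.593  0.2326 0.05  ]
fFR [ 0.5547 -0.185   0.05  ]
fBL [0.6329 0.233  0.05  ]
fBR [ 0.5907 -0.1857  0.05  ]
ebF [ 0.552  -0.1505  0.05  ]
ebB [ 0.4672 -0.1437  0.05  ]
ebBr [ 0.4647 -0.1771  0.05  ]
c1 [0.4404 0.3826 0.04  ]
c2 [0.4208 0.2372 0.04  ]
c3 [0.3063 0.2543 0.04  ]
c4 [0.331  0.3999 0.04  ]
sF [0.631  0.1181 0.06  ]
sB [0.499  0.1213 0.06  ]
sBl [0.5039 0.1871 0.06  ]
b0 [0.4036 0.3073 0.03  ]
b1 [0.3482 0.3467 0.03  ]
barR [0.3655 0.2675 0.095 ]
barL [0.3832 0.3719 0.095 ]
tip [0.6076 0.1549 0.16  ]
```

```bash
python3 - <<'E'
from h import *
from scipy.spatial.transform import Rotation as R
s=get_state();M=R.from_quat(s["tcp_rot"]).as_matrix();print(M.round(3),s["eef_pos"],np.degrees(np.arctan2(M[1,2],M[0,2])))
# fence frame refine by reprojection of fence corners w/ side view check
th=-.096;Rz=R.from_euler('z',th).as_matrix();o=np.array([.571,-.006,0])
i=cv2.convertScaleAbs(cv2.imread("pics/top0.png"),alpha=1.5);j=cv2.imread("pics/side0.png")
S=[]
for c,im in(("top",i),("side",j)):
    im=cv2.resize(im,None,fx=4,fy=4,interpolation=cv2.INTER_CUBIC)
    def L(pts,col):
        p=[(proj(c,X)*4+1.5).astype(int).tolist() for X in pts];cv2.polylines(im,[np.array(p)],True,col,1)
    f=lambda x,y,z:o+Rz@[x,y,z]
    L([f(0,-.18,.05),f(0,.24,.05),f(.04,.24,.05),f(.04,-.18,.05)],(255,0,0))
    L([f(-.09,-.15,.05),f(0,-.15,.05),f(0,-.18,.05),f(-.09,-.18,.05)],(255,0,255))
    sf=.124
    L([f(-.087,sf,.06),f(-.002,sf,.06),f(-.002,sf+.064,.06),f(-.087,sf+.064,.06)],(0,255,0))
    Rc=R.from_euler('z',-.155).as_matrix();cc=np.array([.3746,.319,0]);g=lambda x,y,z:cc+Rc@[x,y,z]
    L([g(-.06,-.075,.04),g(.06,-.075,.04),g(.06,.075,.04),g(-.06,.075,.04)],(255,255,0))
    L([g(-.007,-.055,.095),g(.007,-.055,.095),g(.007,.055,.095),g(-.007,.055,.095)],(255,255,0))
    S.append(im[560:1080,660:1600] if c=="top" else im[580:1020,880:1600])
a,b=S
a=cv2.resize(a,None,fx=.65,fy=.65);b=cv2.resize(b,None,fx=.55,fy=.55);print(a.shape,b.shape)
o_=np.zeros((a.shape[0]+b.shape[0],max(a.shape[1],b.shape[1]),3),np.uint8);o_[:a.shape[0],:a.shape[1]]=a;o_[a.shape[0]:,:b.shape[1]]=b
cv2.imwrite("pics/ov.png",o_)
E
```

```text
[[-0.    -0.959  0.283]
 [-0.     0.283  0.959]
 [-1.    -0.    -0.   ]] [0.19089151 0.647411   0.21120488] 73.56915342481174
(338, 611, 3) (242, 396, 3)
```

View pics/ov.png

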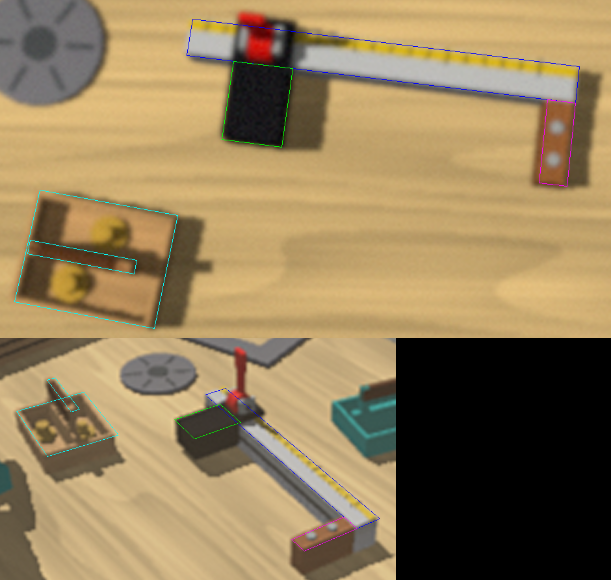

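The overlay fits, so the fence yaw is about -0.096 with its origin near (0.571,-0.006), and the caddy is at (0.375,0.319) with yaw about -0.155. I'll move above the caddy.

Emit:
{"name": "servo_tool", "arguments": {"deltas": [[[0.11,-0.2,0,-0.09],[0.22,-0.4,0,-0.18],[0.34,-0.6,0,-0.27],[0.45,-0.8,0,-0.36],[0.56,-1,0,-0.455]]], "claw": 1, "force": 60}}

```text
time: 1.7
eef_pos: [0.2473, 0.5467, 0.2113]
tcp_rot: [-0.197, 0.679, 0.197, 0.679]
contact_force: [-0.2, 0.8, -0.2]
opening: 1.001
```

Emit:
{"name": "servo_tool", "arguments": {"deltas": [[[0.11,-0.2,0,-0.09],[0.22,-0.4,0,-0.18],[0.34,-0.6,0,-0.27],[0.45,-0.8,0,-0.36],[0.56,-1,0,-0.455]]]}}

```text
time: 2.2
eef_pos: [0.3033, 0.4466, 0.2114]
tcp_rot: [0.054, 0.705, -0.053, 0.705]
contact_force: [-0.9, -0.3, -0.7]
opening: 1.0
```

Emit:
{"name": "servo_tool", "arguments": {"deltas": [[[0.11,-0.2,0,0],[0.22,-0.4,0,0],[0.34,-0.6,0,0],[0.5,-0.85,0,0],[0.56,-1,0,0]]]}}

```text
time: 2.7
eef_pos: [0.3599, 0.3461, 0.2115]
tcp_rot: [0.052, 0.705, -0.052, 0.705]
contact_force: [0.3, 0.5, -0.7]
opening: 0.999
```

Emit:
{"name": "servo_tool", "arguments": {"deltas": [[[0.08,-0.14,0,0],[0.16,-0.28,0,0],[0.16,-0.28,0,0],[0.16,-0.28,0,0],[0.16,-0.28,0,0]]]}}

```text
time: 3.2
eef_pos: [0.3746, 0.32, 0.2113]
tcp_rot: [0.051, 0.705, -0.051, 0.705]
contact_force: [-0.3, -0.4, 0.4]
opening: 0.997
```

Emit:
{"name": "servo_tool", "arguments": {"deltas": [[[0,0,-0.2,0],[0,0,-0.4,0],[0,0,-0.6,0],[0,0,-0.8,0],[0,0,-1,0]]]}}

```text
time: 3.7
eef_pos: [0.3745, 0.3202, 0.1105]
tcp_rot: [0.051, 0.705, -0.051, 0.705]
contact_force: [0.2, -0.8, 1.0]
opening: 1.002
```

Emit:
{"name": "servo_tool", "arguments": {"deltas": [[[0,0,-0.15,0],[0,0,-0.3,0],[0,0,-0.47,0],[0,0,-0.47,0],[0,0,-0.47,0]]]}}

```text
time: 4.2
eef_pos: [0.3746, 0.3199, 0.0643]
tcp_rot: [0.051, 0.705, -0.051, 0.705]
contact_force: [-1.2, -0.7, -0.4]
opening: 1.003
```

```bash
python3 - <<'E'
from h import *
j=read_camera("side");t=read_camera("top")
a=cv2.resize(j[130:250,180:340],None,fx=4,fy=4);b=cv2.resize(cv2.convertScaleAbs(t[190:310,140:260],alpha=1.5),None,fx=4,fy=4)
a=cv2.resize(a,(400,300));b=cv2.resize(b,(300,300))
cv2.imwrite("pics/g.png",np.hstack([a,b]))
E
```

```text
(no output)
```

View pics/g.png

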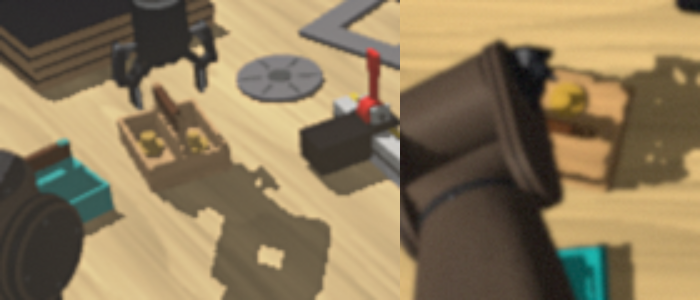

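```bash
python3 - <<'E'
from h import *
p=np.array(get_state()["eef_pos"]);print(p)
a=-.15;x=np.array([np.cos(a),np.sin(a),0]);y=np.array([-x[1],x[0],0])
for n,X in[("tcp",p),("+x",p+.0425*x),("-x",p-.0425*x),("+x13",p+.0425*x+[0,0,.013]),("-x13",p-.0425*x+[0,0,.013]),("barc",p+[0,0,.031]),("bar-",p-y*.055+[0,0,.031]),("bar+",p+y*.055+[0,0,.031])]:
    q=proj("side",X);print(n,(q-[180,130])*2.5)
E
```

```text
[0.37549813 0.32013185 0.06533336]
tcp [173.05019733 117.76470721]
+x [200.68940978 109.76812611]
-x [144.85494675 125.92216135]
+x13 [199.81729583 102.16597123]
-x13 [143.71706097 118.23818316]
barc [170.64509346  99.42735044]
bar- [184.83615923 117.63015524]
bar+ [157.12296177  82.08258382]
```

```bash
python3 - <<'E'
from h import *
j=read_camera("side");p=np.array(get_state()["eef_pos"])
a=cv2.resize(j[125:215,215:295],None,fx=7,fy=7,interpolation=cv2.INTER_CUBIC)
a_=-.15;x=np.array([np.cos(a_),np.sin(a_),0]);y=np.array([-x[1],x[0],0])
for s in(1,-1):
  for w in(-.011,.011):
    for h,c in((0,(0,0,255)),(.013,(0,255,0)),(.032,(255,0,255))):
      q=(proj("side",p+s*.0425*x+w*y+[0,0,h])-[215,125])*7+3;cv2.circle(a,tuple(int(v) for v in q),3,c,-1)
cv2.imwrite("pics/g2.png",a)
E
```

```text
(no output)
```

View pics/g2.png

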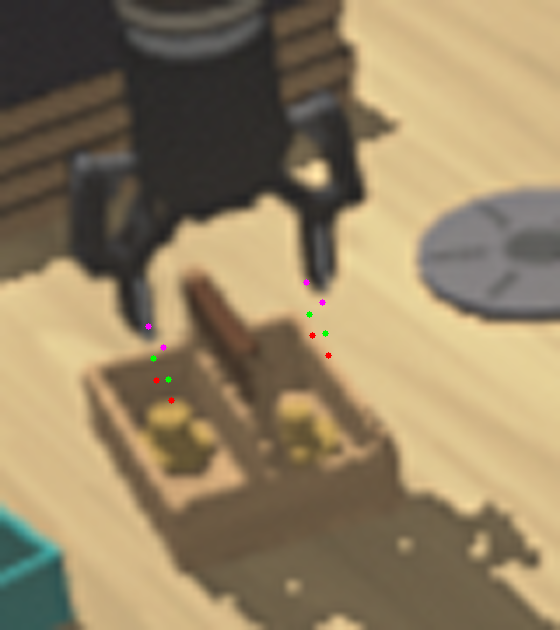

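The finger tips look about 20 mm higher in the picture than the state implies. I'll close gently and check.

Emit:
{"name": "servo_tool", "arguments": {"deltas": [[[0,0,0,0],[0,0,0,0],[0,0,0,0],[0,0,0,0],[0,0,0,0]]], "claw": -1, "force": 20}}

```text
time: 4.85
eef_pos: [0.3737, 0.3194, 0.0642]
tcp_rot: [0.052, 0.706, -0.052, 0.704]
contact_force: [-0.1, 1.8, -5.8]
opening: 0.158
```

Emit:
{"name": "servo_tool", "arguments": {"deltas": [[[0,0,0,0],[0,0,0,0],[0,0,0,0],[0,0,0,0],[0,0,0,0]]]}}

```text
time: 5.35
eef_pos: [0.374, 0.3193, 0.0639]
tcp_rot: [0.051, 0.706, -0.052, 0.705]
contact_force: [-5.3, -0.3, 0.8]
opening: 0.155
```

```bash
python3 - <<'E'
from h import *
j=read_camera("side");s=get_state();p=np.array(s["eef_pos"]);print(p,s["opening"],s["contact_force"],s["wrist_torque"])
a=cv2.resize(j[125:215,215:295],None,fx=6,fy=6,interpolation=cv2.INTER_CUBIC)
q=(proj("side",p)-[215,125])*6+3;cv2.circle(a,tuple(int(v) for v in q),3,(0,0,255),-1)
cv2.imwrite("pics/g3.png",a)
E
```

```text
[0.37428926 0.3192882  0.06390741] 0.15703372662310966 [-3.15533895  0.92236126 -0.33098476] [ 0.15748346  0.58450079 -0.0054771 ]
```

View pics/g3.png

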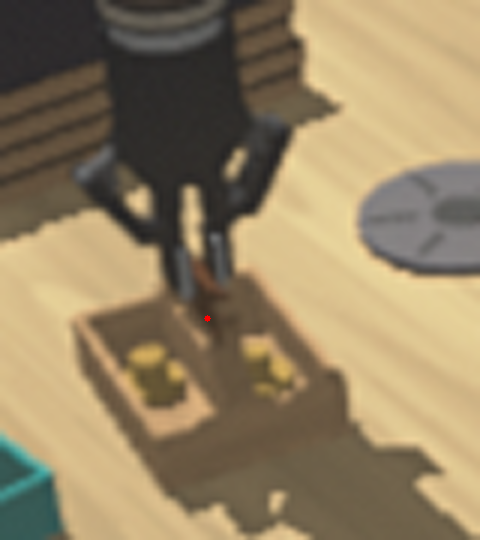

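```bash
python3 - <<'E'
from h import *
j=cv2.imread("pics/side0.png");p=np.array([.1909,.6474,.2112])
q0=proj("side",p);print(q0);u,v=(q0-[40,60]).astype(int)
a=cv2.resize(j[v:v+80,u:u+80],None,fx=6,fy=6,interpolation=cv2.INTER_CUBIC)
x=np.array([.283,.959,0])
for s in(1,-1):
  for h,c in((0,(0,0,255)),(.013,(0,255,0)),(.073,(255,0,255))):
    q=(proj("side",p+s*.0425*x+[0,0,h])-[u,v])*6+3;cv2.circle(a,tuple(int(w) for w in q),3,c,-1)
cv2.imwrite("pics/s.png",a)
E
```

```text
[156.64283521 123.11878225]
```

View pics/s.png

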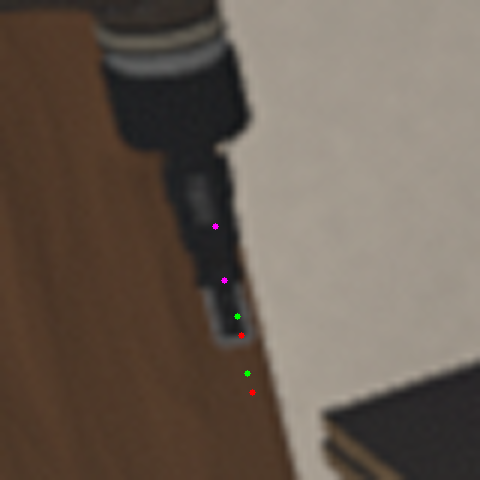

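The same ~20 mm visual offset shows at the start pose, so it is systematic. A grip 14 mm lower is safe whichever reading is right, so I'll regrip there.

Emit:
{"name": "servo_tool", "arguments": {"deltas": [[[0,0,0,0],[0,0,0,0],[0,0,-0.05,0],[0,0,-0.1,0],[0,0,-0.14,0]]], "claw": -0.2}}

```text
time: 5.9
eef_pos: [0.375, 0.3193, 0.0496]
tcp_rot: [0.051, 0.705, -0.051, 0.705]
contact_force: [-0.3, 1.1, 0.2]
opening: 0.398
```

Emit:
{"name": "servo_tool", "arguments": {"deltas": [[[0,0,0,0],[0,0,0,0],[0,0,0,0],[0,0,0,0],[0,0,0,0]]], "claw": -1, "force": 70}}

```text
time: 6.4
eef_pos: [0.3743, 0.3192, 0.0497]
tcp_rot: [0.051, 0.706, -0.052, 0.705]
contact_force: [-1.7, -0.2, -2.6]
opening: 0.152
```

Emit:
{"name": "servo_tool", "arguments": {"deltas": [[[0,0,0,0],[0,0,0.02,0],[0,0,0.05,0],[0,0,0.1,0],[0,0,0.15,0]]]}}

```text
time: 6.9
eef_pos: [0.3749, 0.3193, 0.0654]
tcp_rot: [0.051, 0.705, -0.051, 0.705]
contact_force: [0.0, -0.8, -6.0]
opening: 0.147
```

Emit:
{"name": "servo_tool", "arguments": {"deltas": [[[0,0,0,0],[0,0,0,0],[0,0,0,0],[0,0,0,0],[0,0,0,0]]]}}

```text
time: 7.4
eef_pos: [0.3748, 0.3193, 0.065]
tcp_rot: [0.051, 0.705, -0.051, 0.705]
contact_force: [-0.4, -0.5, -6.9]
opening: 0.148
```

```bash
python3 - <<'E'
from h import *
j=read_camera("side");s=get_state();p=np.array(s["eef_pos"]);print(p,s["opening"],s["contact_force"],s["wrist_torque"])
a=cv2.resize(j[125:215,215:295],None,fx=6,fy=6,interpolation=cv2.INTER_CUBIC)
cv2.imwrite("pics/g4.png",a)
E
```

```text
[0.37478945 0.3193562  0.06503044] 0.1507727796142507 [ 0.08118567  0.05492397 -5.81671005] [-0.0540021  -0.01468059  0.02540672]
```

View pics/g4.png

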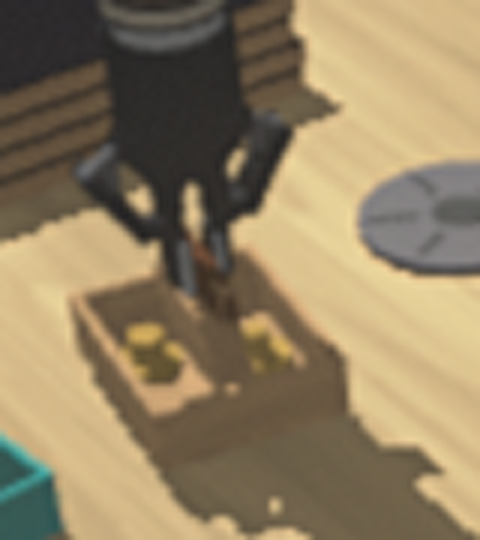

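The caddy is lifted level: about 5.8 N with near-zero torque, so the grip is centred. Next I raise it and carry it across.

Emit:
{"name": "servo_tool", "arguments": {"deltas": [[[0,0,0.08,0],[0,0,0.22,0],[0,0,0.4,0],[0,0,0.56,0],[0,0,0.65,0]]]}}

```text
time: 7.95
eef_pos: [0.3762, 0.3202, 0.1333]
tcp_rot: [0.052, 0.704, -0.05, 0.707]
contact_force: [-0.7, -0.3, -6.0]
opening: 0.149
```

Emit:
{"name": "servo_tool", "arguments": {"deltas": [[[0.03,-0.07,0,0],[0.1,-0.22,0,0],[0.2,-0.45,0,0],[0.32,-0.72,0,0],[0.45,-1,0,0]]]}}

```text
time: 8.45
eef_pos: [0.4195, 0.218, 0.1294]
tcp_rot: [0.051, 0.706, -0.051, 0.705]
contact_force: [0.3, 0.3, -6.9]
opening: 0.148
```

Emit:
{"name": "servo_tool", "arguments": {"deltas": [[[0.05,-0.2,0,0],[0.09,-0.4,0,0],[0.13,-0.6,0,0],[0.17,-0.8,0,0],[0.2,-1,0,0]]]}}

```text
time: 8.95
eef_pos: [0.4394, 0.118, 0.1294]
tcp_rot: [0.051, 0.706, -0.052, 0.705]
contact_force: [0.0, -0.8, -6.1]
opening: 0.149
```

Emit:
{"name": "servo_tool", "arguments": {"deltas": [[[0.03,-0.2,0,0],[0.06,-0.4,0,0],[0.08,-0.6,0,0],[0.1,-0.8,0,0],[0.1,-1,0,0]]]}}

```text
time: 9.45
eef_pos: [0.4494, 0.0182, 0.1295]
tcp_rot: [0.051, 0.706, -0.052, 0.705]
contact_force: [-0.1, -0.1, -7.2]
opening: 0.153
```

Emit:
{"name": "servo_tool", "arguments": {"deltas": [[[0,-0.2,0,0.01],[0,-0.4,0,0.02],[0,-0.6,0,0.032],[0,-0.75,0,0.032],[0,-0.83,0,0.032]]]}}

```text
time: 9.95
eef_pos: [0.4492, -0.0649, 0.1296]
tcp_rot: [0.034, 0.707, -0.034, 0.706]
contact_force: [-0.1, -0.6, -6.9]
opening: 0.147
```

Emit:
{"name": "servo_tool", "arguments": {"deltas": [[[0.05,0,0,0],[0.15,0,0,0],[0.27,0,0,0],[0.37,0,0,0],[0.43,0,0,0]]]}}

```text
time: 10.45
eef_pos: [0.4945, -0.0632, 0.1304]
tcp_rot: [0.033, 0.706, -0.033, 0.707]
contact_force: [-0.6, 0.4, -6.1]
opening: 0.15
```

```bash
python3 - <<'E'
from h import *
from scipy.spatial.transform import Rotation as R
j=read_camera("side");t=read_camera("top");s=get_state();p=np.array(s["eef_pos"]);print(p,s["opening"],s["contact_force"],s["wrist_torque"])
M=R.from_quat(s["tcp_rot"]).as_matrix();print("yaw",np.arctan2(M[1,2],M[0,2]))
a=cv2.resize(j[140:260,280:400],None,fx=4,fy=4,interpolation=cv2.INTER_CUBIC)
b=cv2.resize(cv2.convertScaleAbs(t[140:240,230:400],alpha=1.5),None,fx=1.8,fy=1.8)
o=np.zeros((480,480+b.shape[1],3),np.uint8);o[:,:480]=a;o[:b.shape[0],480:]=b
cv2.imwrite("pics/h.png",o)
E
```

```text
[ 0.49401997 -0.06328904  0.13029625] 0.1481076118467472 [ 0.29284237  0.25565916 -6.57638319] [-0.01426114  0.06105885  0.00643047]
yaw -0.09409764676490687
```

View pics/h.png

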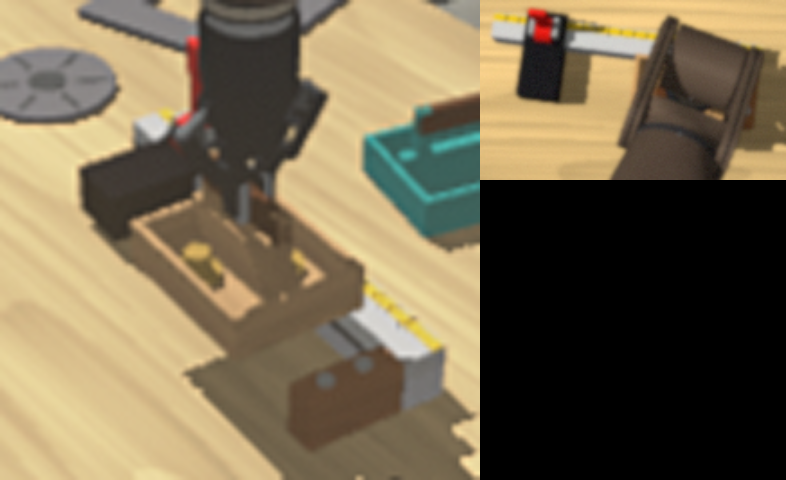

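Emit:
{"name": "servo_tool", "arguments": {"deltas": [[[0,0,-0.06,0],[0,0,-0.16,0],[0,0,-0.28,0],[0,0,-0.4,0],[0,0,-0.5,0]]]}}

```text
time: 11.05
eef_pos: [0.4919, -0.0633, 0.0784]
tcp_rot: [0.034, 0.707, -0.033, 0.706]
contact_force: [-0.2, 0.2, -6.5]
opening: 0.15
```

Emit:
{"name": "servo_tool", "arguments": {"deltas": [[[0,0,-0.08,0],[0,0,-0.15,0],[0,0,-0.21,0],[0,0,-0.25,0],[0,0,-0.27,0]]]}}

```text
time: 11.55
eef_pos: [0.4929, -0.0636, 0.0529]
tcp_rot: [0.034, 0.706, -0.034, 0.706]
contact_force: [-0.2, -1.0, -6.4]
opening: 0.152
```

Emit:
{"name": "servo_tool", "arguments": {"deltas": [[[0.01,0,0,0],[0.02,0,0,0],[0.04,0,0,0],[0.06,0,0,0],[0.06,0,0,0]]]}}

```text
time: 12.05
eef_pos: [0.4995, -0.0637, 0.0536]
tcp_rot: [0.034, 0.706, -0.034, 0.707]
contact_force: [0.1, -0.4, -6.6]
opening: 0.149
```

Emit:
{"name": "servo_tool", "arguments": {"deltas": [[[0.01,0,0,0],[0.02,0,0,0],[0.03,0,0,0],[0.04,0,0,0],[0.04,0,0,0]]]}}

```text
time: 12.55
eef_pos: [0.5031, -0.0636, 0.0533]
tcp_rot: [0.034, 0.706, -0.034, 0.706]
contact_force: [0.3, 0.4, -6.8]
opening: 0.145
```

Emit:
{"name": "servo_tool", "arguments": {"deltas": [[[0.005,0,0,0],[0.01,0,0,0],[0.015,0,0,0],[0.02,0,0,0],[0.02,0,0,0]]]}}

```text
time: 13.05
eef_pos: [0.505, -0.0636, 0.0533]
tcp_rot: [0.034, 0.706, -0.034, 0.706]
contact_force: [-0.2, -0.9, -5.9]
opening: 0.151
```

Emit:
{"name": "servo_tool", "arguments": {"deltas": [[[0.005,0,0,0],[0.01,0,0,0],[0.015,0,0,0],[0.02,0,0,0],[0.02,0,0,0]]]}}

```text
time: 13.55
eef_pos: [0.506, -0.0633, 0.0529]
tcp_rot: [0.034, 0.707, -0.034, 0.705]
contact_force: [-4.2, 0.2, -4.6]
opening: 0.147
```

Emit:
{"name": "servo_tool", "arguments": {"deltas": [[[0.005,0,0,0],[0.01,0,0,0],[0.015,0,0,0],[0.02,0,0,0],[0.02,0,0,0]]]}}

```text
time: 14.05
eef_pos: [0.5061, -0.0632, 0.0525]
tcp_rot: [0.034, 0.709, -0.033, 0.704]
contact_force: [-10.2, 0.5, -0.9]
opening: 0.15
```

Emit:
{"name": "servo_tool", "arguments": {"deltas": [[[-0.02,0,0,0],[-0.04,0,0,0],[-0.042,-0.02,0,0],[-0.044,-0.04,0,0],[-0.044,-0.04,0,0]]]}}

```text
time: 14.55
eef_pos: [0.5051, -0.068, 0.0536]
tcp_rot: [0.033, 0.706, -0.034, 0.707]
contact_force: [0.3, 0.8, -6.0]
opening: 0.145
```

Emit:
{"name": "servo_tool", "arguments": {"deltas": [[[-0.001,-0.01,0,0],[-0.002,-0.02,0,0],[-0.003,-0.03,0,0],[-0.003,-0.03,0,0],[-0.003,-0.03,0,0]]]}}

```text
time: 15.05
eef_pos: [0.5042, -0.0706, 0.0532]
tcp_rot: [0.034, 0.706, -0.034, 0.706]
contact_force: [-0.0, -0.8, -5.0]
opening: 0.15
```

Emit:
{"name": "servo_tool", "arguments": {"deltas": [[[-0.001,-0.005,0,0],[-0.001,-0.01,0,0],[-0.002,-0.015,0,0],[-0.002,-0.02,0,0],[-0.002,-0.02,0,0]]]}}

```text
time: 15.55
eef_pos: [0.504, -0.0726, 0.0532]
tcp_rot: [0.034, 0.706, -0.034, 0.706]
contact_force: [0.5, -0.0, -6.5]
opening: 0.147
```

Emit:
{"name": "servo_tool", "arguments": {"deltas": [[[-0.001,-0.005,0,0],[-0.001,-0.01,0,0],[-0.002,-0.015,0,0],[-0.002,-0.02,0,0],[-0.002,-0.02,0,0]]]}}

```text
time: 16.05
eef_pos: [0.5038, -0.0746, 0.0532]
tcp_rot: [0.034, 0.706, -0.034, 0.706]
contact_force: [-0.7, 0.7, -7.1]
opening: 0.151
```

Emit:
{"name": "servo_tool", "arguments": {"deltas": [[[-0.001,-0.005,0,0],[-0.001,-0.01,0,0],[-0.002,-0.015,0,0],[-0.002,-0.02,0,0],[-0.002,-0.02,0,0]]]}}

```text
time: 16.55
eef_pos: [0.5038, -0.0759, 0.0534]
tcp_rot: [0.034, 0.706, -0.033, 0.706]
contact_force: [1.2, 3.9, -5.1]
opening: 0.145
```

Emit:
{"name": "servo_tool", "arguments": {"deltas": [[[0.002,0.018,0,0],[0.002,0.018,-0.01,0],[0.002,0.018,-0.02,0],[0.002,0.018,-0.03,0],[0.002,0.018,-0.03,0]]]}}

```text
time: 17.05
eef_pos: [0.5035, -0.0749, 0.0499]
tcp_rot: [0.034, 0.707, -0.034, 0.706]
contact_force: [-0.2, -0.0, -6.8]
opening: 0.147
```

Emit:
{"name": "servo_tool", "arguments": {"deltas": [[[0,0,-0.005,0],[0,0,-0.01,0],[0,0,-0.01,0],[0,0,-0.01,0],[0,0,-0.01,0]]]}}

```text
time: 17.55
eef_pos: [0.5038, -0.0749, 0.0498]
tcp_rot: [0.033, 0.706, -0.034, 0.706]
contact_force: [-3.5, -0.3, 1.2]
opening: 0.145
```

Emit:
{"name": "servo_tool", "arguments": {"deltas": [[[0.005,-0.005,0,0],[0.01,-0.01,0,0],[0.012,-0.016,0,0],[0.012,-0.016,0,0],[0.012,-0.016,0,0]]]}}

```text
time: 18.05
eef_pos: [0.5044, -0.0751, 0.0498]
tcp_rot: [0.035, 0.707, -0.033, 0.706]
contact_force: [-5.7, 4.3, 3.7]
opening: 0.149
```

Emit:
{"name": "servo_tool", "arguments": {"deltas": [[[0,0,0,0],[0,0,0,0],[0,0,0,0],[0,0,0,0],[0,0,0,0]]], "claw": -0.3}}

```text
time: 18.55
eef_pos: [0.5054, -0.0766, 0.0494]
tcp_rot: [0.034, 0.706, -0.034, 0.707]
contact_force: [-0.6, 0.4, 0.0]
opening: 0.351
```

Emit:
{"name": "servo_tool", "arguments": {"deltas": [[[0,0,0.1,0],[0,0,0.3,0],[0,0,0.55,0],[0,0,0.8,0],[0,0,1,0]]]}}

```text
time: 19.05
eef_pos: [0.5057, -0.0766, 0.1517]
tcp_rot: [0.033, 0.705, -0.034, 0.707]
contact_force: [-0.5, -0.3, 0.4]
opening: 0.349
```

Emit:
{"name": "servo_tool", "arguments": {"deltas": [[[-0.1,0.2,0.1,0],[-0.2,0.4,0.2,0],[-0.3,0.6,0.2,0],[-0.35,0.8,0.2,0],[-0.4,1,0.2,0]]], "claw": -1}}

```text
time: 19.55
eef_pos: [0.4648, 0.0243, 0.1702]
tcp_rot: [0.034, 0.706, -0.034, 0.707]
contact_force: [0.3, 0.1, 0.1]
opening: 0.003
```

Emit:
{"name": "servo_tool", "arguments": {"deltas": [[[0,0.2,0,0],[0,0.4,0,0],[0,0.6,0,0],[0,0.8,0,0],[0,1,0,0]]]}}

```text
time: 20.05
eef_pos: [0.4651, 0.1245, 0.1701]
tcp_rot: [0.034, 0.706, -0.034, 0.707]
contact_force: [0.0, -0.7, 0.8]
opening: -0.0
```

```bash
python3 - <<'E'
from h import *
j=read_camera("side");t=read_camera("top");print(get_state()["eef_pos"])
for c in("top","side"):
    for q in["stop_face","stop_push","lever_tip","caddy"]:print(c,q,[(round(d["p"],2),np.round(d["at"],3).tolist()) for d in recognise(c,q)[:2]])
a=cv2.resize(j[140:260,280:400],None,fx=3.3,fy=3.3,interpolation=cv2.INTER_CUBIC)
b=cv2.resize(cv2.convertScaleAbs(t[140:240,230:400],alpha=1.5),None,fx=2.3,fy=2.3,interpolation=cv2.INTER_CUBIC)
o=np.zeros((396,396+b.shape[1],3),np.uint8);o[:,:396]=a;o[:b.shape[0],396:]=b
cv2.imwrite("pics/k.png",o)
E
```

```text
[0.46502238 0.12518058 0.17002481]
top stop_face [(0.71, [0.6, 0.14, 0.08]), (0.3, [0.595, 0.007, 0.05])]
top stop_push [(0.87, [0.604, 0.143, 0.08]), (0.59, [0.593, 0.007, 0.05])]
top lever_tip [(0.46, [0.602, 0.148, 0.092])]
top caddy [(0.93, [0.818, 0.017, 0.005]), (0.65, [0.501, -0.078, 0.007])]
side stop_face [(0.7, [0.559, 0.14, 0.062]), (0.68, [0.599, 0.39, 0.006])]
side stop_push [(0.77, [0.557, 0.138, 0.059]), (0.3, [0.569, 0.022, 0.052])]
side lever_tip [(0.66, [0.558, 0.14, 0.066]), (0.47, [0.601, 0.151, 0.114])]
side caddy [(0.91, [0.797, 0.01, 0.029]), (0.76, [0.493, -0.079, 0.039])]
```

View pics/k.png

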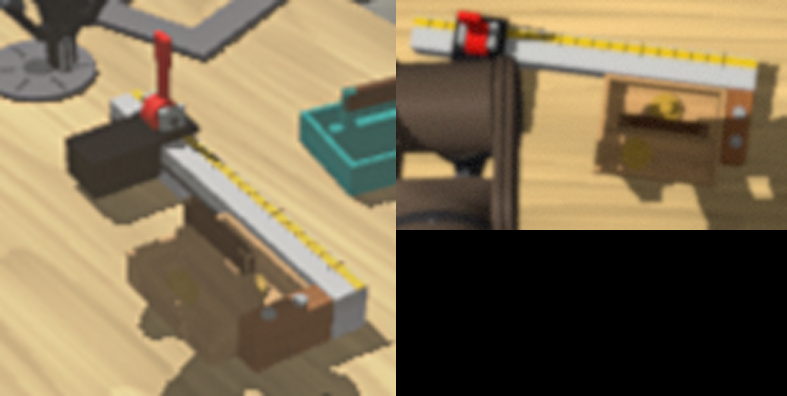

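The caddy sits in the corner between fence and block with both bushings inside (top view about (665,130) in the crop), and the stop is still to the left with its lever upright. I'll go to the stop's left face.

Emit:
{"name": "servo_tool", "arguments": {"deltas": [[[0,0.2,0,0],[0,0.4,0,0],[0,0.6,0,0],[0,0.8,0,0],[0,1,0,0]]], "claw": -1}}

```text
time: 21.05
eef_pos: [0.4651, 0.224, 0.1693]
tcp_rot: [0.034, 0.706, -0.034, 0.706]
contact_force: [-0.7, 0.6, 0.4]
opening: 0.001
```

Emit:
{"name": "servo_tool", "arguments": {"deltas": [[[0.2,0.1,0,0],[0.4,0.18,0,0],[0.6,0.18,0,0],[0.7,0.18,0,0],[0.7,0.18,0,0]]]}}

```text
time: 21.55
eef_pos: [0.5359, 0.2411, 0.169]
tcp_rot: [0.034, 0.706, -0.034, 0.706]
contact_force: [0.2, 0.0, 0.7]
opening: -0.001
```

Emit:
{"name": "servo_tool", "arguments": {"deltas": [[[0,0,-0.2,0],[0,0,-0.4,0],[0,0,-0.6,0],[0,0,-0.8,0],[0,0,-1,0]]]}}

```text
time: 22.05
eef_pos: [0.5341, 0.2413, 0.0685]
tcp_rot: [0.034, 0.707, -0.034, 0.706]
contact_force: [1.3, -0.4, -0.3]
opening: 0.004
```

Emit:
{"name": "servo_tool", "arguments": {"deltas": [[[0,0,-0.15,0],[0,0,-0.3,0],[0,0,-0.4,0],[0,0,-0.4,0],[0,0,-0.4,0]]]}}

```text
time: 22.55
eef_pos: [0.5353, 0.2417, 0.0295]
tcp_rot: [0.034, 0.706, -0.034, 0.706]
contact_force: [0.4, -0.7, 0.5]
opening: 0.006
```

Emit:
{"name": "servo_tool", "arguments": {"deltas": [[[-0.01,-0.08,0,0],[-0.02,-0.16,0,0],[-0.03,-0.24,0,0],[-0.04,-0.32,0,0],[-0.04,-0.4,0,0]]]}}

```text
time: 23.05
eef_pos: [0.5309, 0.2007, 0.0294]
tcp_rot: [0.034, 0.706, -0.034, 0.706]
contact_force: [0.4, -0.3, 0.4]
opening: 0.0
```

Emit:
{"name": "servo_tool", "arguments": {"deltas": [[[-0.01,-0.1,0,0],[-0.02,-0.2,0,0],[-0.03,-0.3,0,0],[-0.04,-0.4,0,0],[-0.05,-0.5,0,0]]]}}

```text
time: 23.55
eef_pos: [0.526, 0.1509, 0.0294]
tcp_rot: [0.034, 0.706, -0.034, 0.706]
contact_force: [-0.4, 3.5, 1.2]
opening: -0.002
```

Emit:
{"name": "servo_tool", "arguments": {"deltas": [[[-0.01,-0.1,0,0],[-0.02,-0.2,0,0],[-0.03,-0.3,0,0],[-0.04,-0.4,0,0],[-0.05,-0.5,0,0]]]}}

```text
time: 24.05
eef_pos: [0.5209, 0.1008, 0.0293]
tcp_rot: [0.034, 0.706, -0.034, 0.706]
contact_force: [-0.4, 3.3, 1.9]
opening: 0.001
```

Emit:
{"name": "servo_tool", "arguments": {"deltas": [[[-0.004,-0.03,0,0],[-0.008,-0.06,0,0],[-0.011,-0.09,0,0],[-0.015,-0.12,0,0],[-0.018,-0.15,0,0]]]}}

```text
time: 24.55
eef_pos: [0.5195, 0.0865, 0.0293]
tcp_rot: [0.034, 0.706, -0.033, 0.707]
contact_force: [2.4, 2.7, 0.3]
opening: 0.001
```

Emit:
{"name": "servo_tool", "arguments": {"deltas": [[[-0.002,-0.02,0,0],[-0.004,-0.04,0,0],[-0.006,-0.06,0,0],[-0.008,-0.08,0,0],[-0.008,-0.08,0,0]]]}}

```text
time: 25.05
eef_pos: [0.5183, 0.0783, 0.0292]
tcp_rot: [0.033, 0.706, -0.034, 0.706]
contact_force: [0.6, 1.7, 0.9]
opening: -0.004
```

Emit:
{"name": "servo_tool", "arguments": {"deltas": [[[-0.001,-0.01,0,0],[-0.002,-0.02,0,0],[-0.003,-0.03,0,0],[-0.003,-0.03,0,0],[-0.003,-0.03,0,0]]]}}

```text
time: 25.55
eef_pos: [0.5182, 0.0775, 0.0292]
tcp_rot: [0.035, 0.706, -0.033, 0.706]
contact_force: [2.4, 8.6, 0.3]
opening: -0.001
```

Emit:
{"name": "servo_tool", "arguments": {"deltas": [[[-0.001,-0.01,0,0],[-0.002,-0.02,0,0],[-0.002,-0.02,0,0],[-0.002,-0.02,0,0],[-0.002,-0.02,0,0]]]}}

```text
time: 26.05
eef_pos: [0.5182, 0.0774, 0.0293]
tcp_rot: [0.037, 0.706, -0.032, 0.707]
contact_force: [3.7, 15.9, -1.7]
opening: 0.001
```

```bash
python3 - <<'E'
from h import *
from scipy.spatial.transform import Rotation as R
j=read_camera("side");t=read_camera("top");s=get_state();print(s["eef_pos"],s["contact_force"])
o=np.array([.5714,-.0066,0]);Rz=R.from_euler('z',-.096).as_matrix();f=lambda x,y,z:o+Rz@[x,y,z]
a=cv2.resize(j,None,fx=6,fy=6,interpolation=cv2.INTER_CUBIC);b=cv2.resize(cv2.convertScaleAbs(t,alpha=1.5),None,fx=5,fy=5,interpolation=cv2.INTER_CUBIC)
for c,im,k in(("side",a,6),("top",b,5)):
  P=lambda X:tuple(int(v) for v in proj(c,X)*k+k/2-.5)
  for y,z in((0,.06),(.064,.06)):cv2.line(im,P(f(-.087,y,z)),P(f(-.002,y,z)),(0,255,0),1)
  cv2.polylines(im,[np.array([P(f(*q,.04)) for q in((-.12,-.15),(0,-.15),(0,0),(-.12,0))])],True,(255,255,0),1)
  for th in(0,.2,.45):
    cv2.circle(im,P(f(.02+.095*np.sin(.2-th),.032,.072+.095*np.cos(.2-th))),3,(255,0,255),-1)
a=a[140*6:235*6,320*6:392*6];b=b[140*5:225*5,275*5:395*5]
a=cv2.resize(a,None,fx=.9,fy=.9);b=cv2.resize(b,None,fx=.66,fy=.66)
H=max(a.shape[0],b.shape[0]);O=np.zeros((H,a.shape[1]+b.shape[1],3),np.uint8);O[:a.shape[0],:a.shape[1]]=a;O[:b.shape[0],a.shape[1]:]=b
cv2.imwrite("pics/m.png",O);print(O.shape)
E
```

```text
[0.5182146  0.07746422 0.0293206 ] [ 4.78767995 14.46822516 -1.24894841]
(513, 785, 3)
```

View pics/m.png

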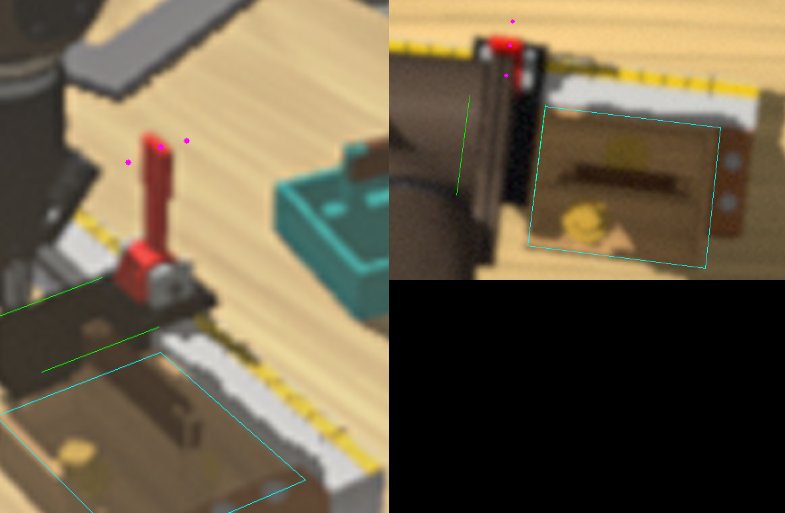

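The stop is snug: it stalls at about 15 N, and its face lines up with the predicted caddy end. The lever is near 0.2 rad. I'll retract and go round behind the lever.

Emit:
{"name": "servo_tool", "arguments": {"deltas": [[[0.01,0.15,0,0],[0.02,0.3,0,0],[0.02,0.3,0.3,0],[0.02,0.3,0.6,0],[0.02,0.3,1,0]]]}}

```text
time: 26.65
eef_pos: [0.5177, 0.1038, 0.1281]
tcp_rot: [0.033, 0.708, -0.034, 0.704]
contact_force: [-0.2, 0.5, 0.2]
opening: -0.001
```

Emit:
{"name": "servo_tool", "arguments": {"deltas": [[[0,0,0.2,0],[0,0,0.4,0],[0,0,0.6,0],[0,0,0.8,0],[0,0,1,0]]]}}

```text
time: 27.15
eef_pos: [0.5192, 0.1037, 0.2295]
tcp_rot: [0.033, 0.707, -0.034, 0.706]
contact_force: [-0.1, 0.1, 0.5]
opening: 0.001
```

Emit:
{"name": "servo_tool", "arguments": {"deltas": [[[0.14,-0.09,0.05,0],[0.28,-0.18,0.1,0],[0.42,-0.27,0.1,0],[0.56,-0.36,0.1,0],[0.68,-0.43,0.1,0]]]}}

```text
time: 27.65
eef_pos: [0.5885, 0.0599, 0.2383]
tcp_rot: [0.034, 0.707, -0.034, 0.706]
contact_force: [-0.4, -0.1, 0.8]
opening: 0.001
```

Emit:
{"name": "servo_tool", "arguments": {"deltas": [[[0.14,-0.09,0,0],[0.28,-0.18,0,0],[0.42,-0.27,0,0],[0.56,-0.36,0,0],[0.68,-0.43,0,0]]]}}

```text
time: 28.15
eef_pos: [0.6566, 0.0167, 0.2381]
tcp_rot: [0.034, 0.707, -0.034, 0.706]
contact_force: [0.4, 0.8, -0.5]
opening: -0.002
```

```bash
python3 - <<'E'
from h import *
s=get_state();print(s["eef_pos"],s["contact_force"]);read_camera("side");read_camera("top")
o=np.array([.5714,-.0066]);c,n=np.cos(-.096),np.sin(-.096)
p=np.array(s["eef_pos"][:2])-o;print("tcp fence",p@[c,n],p@[-n,c])
for k in("side","top"):
  for q in("lever_tip","stop_push","caddy","stop_face"):
    for d in recognise(k,q)[:2]:
        v=np.array(d["at"]);w=v[:2]-o;print(k,q,round(d["p"],2),np.round([w@[c,n],w@[-n,c],v[2]],3))
E
```

```text
[0.6566415  0.01669868 0.23810909] [ 0.43340963  0.82805724 -0.52980573]
tcp fence 0.08261577262458397 0.03136202247559871
side lever_tip 0.64 [0.012 0.033 0.112]
side stop_push 0.96 [-0.014  0.03   0.062]
side caddy 0.95 [-0.069 -0.081  0.039]
side caddy 0.85 [0.222 0.04  0.033]
side stop_face 0.66 [-0.011  0.028  0.062]
top caddy 0.86 [-0.064 -0.089  0.009]
top caddy 0.66 [-0.437  0.278  0.014]
top stop_face 0.39 [ 0.023 -0.084  0.049]
```

Lever at fence y 0.033 as expected. I'll lower behind it and sweep towards the robot.

Emit:
{"name": "servo_tool", "arguments": {"deltas": [[[0,0,-0.2,0],[0,0,-0.4,0],[0,0,-0.6,0],[0,0,-0.8,0],[0,0,-1,0]]]}}

```text
time: 29.15
eef_pos: [0.6557, 0.0179, 0.1387]
tcp_rot: [0.033, 0.706, -0.034, 0.706]
contact_force: [0.4, -0.5, -0.5]
opening: 0.002
```

Emit:
{"name": "servo_tool", "arguments": {"deltas": [[[-0.12,0.01,-0.04,0],[-0.24,0.02,-0.06,0],[-0.36,0.03,-0.06,0],[-0.48,0.04,-0.06,0],[-0.6,0.06,-0.06,0]]]}}

```text
time: 29.65
eef_pos: [0.5955, 0.0237, 0.1336]
tcp_rot: [0.033, 0.706, -0.034, 0.707]
contact_force: [1.1, -0.1, -0.8]
opening: -0.003
```

Emit:
{"name": "servo_tool", "arguments": {"deltas": [[[-0.1,0.01,0,0],[-0.2,0.02,0,0],[-0.3,0.03,0,0],[-0.4,0.04,0,0],[-0.5,0.05,0,0]]]}}

```text
time: 30.15
eef_pos: [0.5451, 0.0287, 0.1334]
tcp_rot: [0.034, 0.706, -0.034, 0.706]
contact_force: [0.8, -0.3, -0.1]
opening: 0.003
```

Emit:
{"name": "servo_tool", "arguments": {"deltas": [[[0,0,0.15,0],[0,0,0.3,0],[0,0,0.45,0],[0,0,0.6,0],[0,0,0.6,0]]]}}

```text
time: 30.65
eef_pos: [0.5482, 0.0283, 0.1973]
tcp_rot: [0.033, 0.704, -0.034, 0.709]
contact_force: [0.2, -0.4, -0.3]
opening: -0.002
```

```bash
python3 - <<'E'
from h import *
o=np.array([.5714,-.0066]);c,n=np.cos(-.096),np.sin(-.096)
im=read_camera("side")
for d in recognise("side","lever_tip")[:2]:
    v=np.array(d["at"]);w=v[:2]-o;print(round(d["p"],2),np.round([w@[c,n],w@[-n,c],v[2]],3))
m=((im[...,2]>90)&(im[...,1]<60)&(im[...,0]<60)).astype(np.uint8)
N,l,st,ce=cv2.connectedComponentsWithStats(m)
for i in range(1,N):
    if st[i,4]>8:print(st[i],ce[i].round(1))
f=lambda x,y,z:[*(o+x*np.array([c,n])+y*np.array([-n,c])),z]
for th in(.2,.6,.8,1.,1.2,1.4,1.77):print(th,proj("side",f(.02+.095*np.sin(.2-th),.032,.072+.095*np.cos(.2-th))).round(1))
print("hinge",proj("side",f(.02,.032,.072)))
E
```

```text
0.6 [-0.004  0.032  0.098]
[335 176  13  20  56] [343.2 187.2]
[434 195   8   9  26] [438.2 200. ]
[426 205   5   8  33] [428.  208.2]
[490 217   5   8  13] [492.  221.3]
[478 226   8   9  48] [481.5 229.9]
0.2 [349.4 166.8]
0.6 [339.9 172. ]
0.8 [335.6 175.9]
1.0 [331.9 180.4]
1.2 [328.9 185.3]
1.4 [326.7 190.4]
1.77 [325.2 199.5]
hinge [349.05268715 190.62374222]
```

The lever is only at about 0.75 rad because the fingers rode over its tip. I'll push again lower down.

Emit:
{"name": "servo_tool", "arguments": {"deltas": [[[0.2,-0.02,0,0],[0.4,-0.04,0,0],[0.65,-0.06,0,0],[0.65,-0.06,0,0],[0.65,-0.06,0,0]]]}}

```text
time: 31.25
eef_pos: [0.6102, 0.0227, 0.1917]
tcp_rot: [0.034, 0.707, -0.034, 0.705]
contact_force: [-0.3, -0.0, -0.8]
opening: 0.001
```

Emit:
{"name": "servo_tool", "arguments": {"deltas": [[[0,0,-0.2,0],[0,0,-0.4,0],[0,0,-0.6,0],[0,0,-0.8,0],[0,0,-0.95,0]]]}}

```text
time: 31.75
eef_pos: [0.609, 0.023, 0.0963]
tcp_rot: [0.034, 0.707, -0.033, 0.705]
contact_force: [-0.0, 0.5, 0.1]
opening: 0.001
```

Emit:
{"name": "servo_tool", "arguments": {"deltas": [[[-0.1,0.01,0,0],[-0.2,0.02,0,0],[-0.3,0.03,0,0],[-0.4,0.04,0,0],[-0.5,0.05,0,0]]]}}

```text
time: 32.25
eef_pos: [0.5611, 0.0276, 0.0996]
tcp_rot: [0.034, 0.705, -0.034, 0.708]
contact_force: [1.7, -2.3, 0.6]
opening: 0.001
```

Emit:
{"name": "servo_tool", "arguments": {"deltas": [[[-0.06,0.01,0,0],[-0.12,0.01,0,0],[-0.18,0.02,0,0],[-0.24,0.02,0,0],[-0.24,0.02,0,0]]]}}

```text
time: 32.75
eef_pos: [0.5359, 0.0297, 0.098]
tcp_rot: [0.034, 0.707, -0.034, 0.706]
contact_force: [-0.7, 0.2, -0.2]
opening: 0.001
```

Emit:
{"name": "servo_tool", "arguments": {"deltas": [[[0,0,0.2,0],[0,0,0.4,0],[0,0,0.6,0],[0,0,0.8,0],[0,0,0.8,0]]]}}

```text
time: 33.25
eef_pos: [0.5388, 0.0294, 0.1813]
tcp_rot: [0.033, 0.704, -0.034, 0.708]
contact_force: [0.6, -0.4, 0.4]
opening: -0.001
```

```bash
cat >lev.py <<'E'
from h import *
im=read_camera("side")
m=((im[...,2]>70)&(im[...,1]<55)&(im[...,0]<55)&(im[...,2]>2*im[...,1].astype(int)))[160:215,310:370].astype(np.uint8)
for r in range(8,48,1):
    xs=np.flatnonzero(m[r]);
    if len(xs):print(r+160,xs.min()+310,xs.max()+310,len(xs))
s=get_state();print(s["eef_pos"],s["contact_force"])
E
python3 lev.py
```

```text
187 332 337 6
188 334 340 4
189 340 344 3
190 345 345 1
191 345 345 1
192 345 345 1
193 345 346 2
194 345 346 2
[0.53771531 0.02949528 0.17933465] [ 0.49241136 -0.02383361 -0.57643116]
```

Emit:
{"name": "servo_tool", "arguments": {"deltas": [[[-0.1,0.01,0,0],[-0.18,0.02,-0.1,0],[-0.18,0.02,-0.25,0],[-0.18,0.02,-0.4,0],[-0.18,0.02,-0.55,0]]]}}

```text
time: 33.8
eef_pos: [0.518, 0.0317, 0.1208]
tcp_rot: [0.034, 0.707, -0.034, 0.706]
contact_force: [0.5, -0.4, -0.9]
opening: -0.004
```

Emit:
{"name": "servo_tool", "arguments": {"deltas": [[[0,0,-0.05,0],[0,0,-0.1,0],[0,0,-0.15,0],[0,0,-0.2,0],[0,0,-0.25,0]]]}}

```text
time: 34.3
eef_pos: [0.5187, 0.0317, 0.0987]
tcp_rot: [0.034, 0.707, -0.034, 0.706]
contact_force: [-0.5, 0.6, 4.9]
opening: -0.002
```

Emit:
{"name": "servo_tool", "arguments": {"deltas": [[[0,0,-0.04,0],[0,0,-0.08,0],[0,0,-0.12,0],[0,0,-0.16,0],[0,0,-0.2,0]]]}}

```text
time: 34.8
eef_pos: [0.5195, 0.0316, 0.0789]
tcp_rot: [0.034, 0.706, -0.034, 0.707]
contact_force: [-4.1, 1.2, 7.8]
opening: 0.001
```

Cam biting, about 8 N. Continuing down slowly.

Emit:
{"name": "servo_tool", "arguments": {"deltas": [[[0,0,-0.02,0],[0,0,-0.04,0],[0,0,-0.06,0],[0,0,-0.06,0],[0,0,-0.06,0]]]}}

```text
time: 35.3
eef_pos: [0.5189, 0.0317, 0.0723]
tcp_rot: [0.034, 0.706, -0.034, 0.706]
contact_force: [-1.9, 1.1, 4.5]
opening: 0.0
```

```bash
python3 lev.py
```

```text
192 341 345 5
193 336 345 5
194 333 346 4
195 332 333 2
[0.51885629 0.0317109  0.07232398] [-2.50008555  0.7086775   4.38855456]
```

Emit:
{"name": "servo_tool", "arguments": {"deltas": [[[0,0,-0.02,0],[0,0,-0.04,0],[0,0,-0.06,0],[0,0,-0.06,0],[0,0,-0.06,0]]]}}

```text
time: 35.85
eef_pos: [0.5185, 0.0316, 0.0663]
tcp_rot: [0.033, 0.707, -0.034, 0.706]
contact_force: [-2.7, 0.4, 6.2]
opening: 0.002
```

Emit:
{"name": "servo_tool", "arguments": {"deltas": [[[0,0,-0.01,0],[0,0,-0.02,0],[0,0,-0.03,0],[0,0,-0.03,0],[0,0,-0.03,0]]]}}

```text
time: 36.35
eef_pos: [0.5186, 0.0315, 0.0632]
tcp_rot: [0.033, 0.707, -0.034, 0.706]
contact_force: [-3.4, 0.2, 5.1]
opening: -0.001
```

Emit:
{"name": "servo_tool", "arguments": {"deltas": [[[0,0,-0.01,0],[0,0,-0.02,0],[0,0,-0.03,0],[0,0,-0.04,0],[0,0,-0.04,0]]]}}

```text
time: 36.85
eef_pos: [0.5183, 0.0316, 0.0593]
tcp_rot: [0.033, 0.707, -0.034, 0.706]
contact_force: [-4.5, 0.5, 7.3]
opening: 0.002
```

Emit:
{"name": "servo_tool", "arguments": {"deltas": [[[0,0,-0.01,0],[0,0,-0.02,0],[0,0,-0.03,0],[0,0,-0.03,0],[0,0,-0.03,0]]]}}

```text
time: 37.35
eef_pos: [0.5185, 0.0316, 0.057]
tcp_rot: [0.033, 0.707, -0.034, 0.706]
contact_force: [-5.0, 0.1, 9.4]
opening: -0.003
```

Emit:
{"name": "servo_tool", "arguments": {"deltas": [[[0,0,-0.01,0],[0,0,-0.02,0],[0,0,-0.03,0],[0,0,-0.03,0],[0,0,-0.03,0]]]}}

```text
time: 37.85
eef_pos: [0.5186, 0.0315, 0.0566]
tcp_rot: [0.033, 0.708, -0.034, 0.705]
contact_force: [-13.0, -0.1, 24.0]
opening: -0.006
```

```bash
python3 lev.py
```

```text
193 343 346 4
194 341 346 3
195 338 338 1
196 335 337 2
197 334 334 1
198 334 334 1
199 331 331 1
[0.51855276 0.0315564  0.05652491] [-11.91950823   0.45530269  23.9670871 ]
```

The lever is at its end stop: it stalled at 24 N. I'll retreat and verify.

Emit:
{"name": "servo_tool", "arguments": {"deltas": [[[0,0,0.1,0],[0,0,0.3,0],[0,0,0.5,0],[0,0,0.75,0],[0,0,1,0]]]}}

```text
time: 38.4
eef_pos: [0.5187, 0.0316, 0.1531]
tcp_rot: [0.034, 0.706, -0.034, 0.706]
contact_force: [0.2, -0.7, -0.4]
opening: -0.003
```

Emit:
{"name": "servo_tool", "arguments": {"deltas": [[[0,0.2,0.1,0],[0,0.4,0.2,0],[0,0.6,0.3,0],[0,0.8,0.4,0],[0,1,0.5,0]]]}}

```text
time: 38.9
eef_pos: [0.519, 0.1323, 0.2028]
tcp_rot: [0.034, 0.706, -0.034, 0.707]
contact_force: [0.5, -0.5, -0.3]
opening: 0.003
```

Emit:
{"name": "servo_tool", "arguments": {"deltas": [[[0,0.2,0,0],[0,0.4,0,0],[0,0.6,0,0],[0,0.8,0,0],[0,1,0,0]]]}}

```text
time: 39.4
eef_pos: [0.519, 0.2324, 0.2023]
tcp_rot: [0.034, 0.706, -0.034, 0.706]
contact_force: [1.0, -0.2, 0.2]
opening: 0.003
```

Emit:
{"name": "servo_tool", "arguments": {"deltas": [[[0,0.1,0,0],[0,0.2,0,0],[0,0.2,0,0],[0,0.2,0,0],[0,0.2,0,0]]]}}

```text
time: 39.9
eef_pos: [0.519, 0.251, 0.2032]
tcp_rot: [0.034, 0.706, -0.034, 0.706]
contact_force: [0.5, 0.9, 0.2]
opening: -0.005
```

```bash
python3 lev.py; python3 - <<'E'
from h import *
o=np.array([.5714,-.0066]);c,n=np.cos(-.096),np.sin(-.096)
t=read_camera("top");j=read_camera("side");cv2.imwrite("pics/endt.png",t)
for k in("side","top"):
  for q in("lever_tip","stop_face","caddy","bushing0_center","offcut","base_plate","glue"):
    for d in recognise(k,q)[:2]:
        v=np.array(d["at"]);w=v[:2]-o;print(k,q,round(d["p"],2),"fence",np.round([w@[c,n],w@[-n,c],v[2]],3),"world",v.round(3))
f=lambda x,y,z:[*(o+x*np.array([c,n])+y*np.array([-n,c])),z]
for th in(1.4,1.6,1.77):print(th,proj("top",f(.02+.095*np.sin(.2-th),.032,.072+.095*np.cos(.2-th))).round(1),proj("side",f(.02+.095*np.sin(.2-th),.032,.072+.095*np.cos(.2-th))).round(1))
m=((t[...,2]>70)&(t[...,1]<50)&(t[...,0]<50)).astype(np.uint8)[150:220,280:340]
ys,xs=np.nonzero(m);print("top red",xs.min()+280,xs.max()+280,ys.min()+150,ys.max()+150)
# dark stop / caddy edge along a row through fence x=-0.03
for x in(-.03,-.08):
  for y in np.arange(.074,-.01,-.004):
    u,v=proj("top",f(x,y,.06)).round().astype(int);print((round(y,3),t[v,u].tolist()),end=" ")
  print()
E
```

```text
191 339 341 3
192 338 342 5
193 335 346 10
194 331 346 12
195 328 338 9
196 326 336 9
197 324 334 6
198 324 333 4
[0.51905368 0.25097296 0.203216  ] [ 0.08933819 -0.48030371  0.59061984]
side lever_tip 0.53 fence [-0.025  0.032  0.081] world [0.55  0.028 0.081]
side lever_tip 0.52 fence [-0.006 -0.002  0.055] world [ 0.565 -0.008  0.055]
side stop_face 0.69 fence [-0.026  0.028  0.06 ] world [0.548 0.024 0.06 ]
side caddy 0.87 fence [0.223 0.037 0.028] world [0.797 0.009 0.028]
side caddy 0.82 fence [-0.07  -0.078  0.04 ] world [ 0.494 -0.077  0.04 ]
side offcut 0.72 fence [-0.113 -0.327  0.02 ] world [ 0.428 -0.322  0.02 ]
side base_plate 0.62 fence [-0.003  0.404  0.008] world [0.608 0.396 0.008]
side glue 0.93 fence [ 0.02  -0.379  0.08 ] world [ 0.555 -0.386  0.08 ]
top lever_tip 0.84 fence [-0.023  0.031  0.077] world [0.552 0.026 0.077]
top lever_tip 0.45 fence [-0.019  0.04   0.06 ] world [0.556 0.035 0.06 ]
top stop_face 0.58 fence [-0.028  0.036  0.062] world [0.547 0.032 0.062]
top caddy 0.97 fence [-0.065 -0.071  0.006] world [ 0.5   -0.071  0.006]
top caddy 0.57 fence [0.
[... 1253 characters left out ...]
at64(0.074), [69, 103, 122]) (np.float64(0.07), [48, 73, 87]) (np.float64(0.066), [19, 24, 30]) (np.float64(0.062), [12, 11, 13]) (np.float64(0.058), [5, 6, 7]) (np.float64(0.054), [16, 13, 15]) (np.float64(0.05), [12, 11, 14]) (np.float64(0.046), [13, 15, 14]) (np.float64(0.042), [17, 16, 16]) (np.float64(0.038), [16, 16, 17]) (np.float64(0.034), [21, 18, 18]) (np.float64(0.03), [20, 20, 18]) (np.float64(0.026), [17, 17, 17]) (np.float64(0.022), [13, 12, 14]) (np.float64(0.018), [13, 12, 11]) (np.float64(0.014), [13, 12, 12]) (np.float64(0.01), [7, 6, 8]) (np.float64(0.006), [13, 17, 20]) (np.float64(0.002), [29, 45, 58]) (np.float64(-0.002), [32, 50, 65]) (np.float64(-0.006), [30, 49, 66])
```

```bash
python3 -c "
from plant import *
print(sign_off())"
```

```text
the job is handed in; nothing more can be done
None
```

The job is done and handed in at about 40 s of the 72 s allowed; no verdict was given. I carried the wooden caddy level by its bar and set it down against the fence and the end block. I then slid the stop up to it and swung the red lever down.

**Caddy:** I felt contact with both the fence and the end block before letting go. The last networks put it at fence (-0.065 to -0.07, -0.071 to -0.078), which fits its place to within their 4 mm error.

**Bushings:** The last networks found two in the caddy, one in each lane.

**Stop:** It stalled against the caddy at about 15 N. The last top picture puts its face at fence y of about 0.004, at the edge of the 4 mm allowance. The camera had read 2–4 mm off in that direction before, so I relied on the force.

**Lever:** It stopped against its end stop at 24 N. The pictures fit fully down, about 1.7 rad or more.

**Bystanders:** The offcut and bottle read within a few millimetres of where they were. The base plate did too in the side view, but the top view put it about 6 cm off. That detection was a weak one (p 0.48), with the arm close to that spot in the view, and the arm never came near the plate.

**What disagreed or went wrong:**
- **Finger height:** The finger tips showed about 20 mm higher in the pictures than the reported tool position. I regripped the caddy lower because of this, and the lever's end stop later agreed with the pictures.
- **First lever sweep:** The fingers slid over the lever's tip and only reached about 0.75 rad, so I repeated the sweep lower.

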